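Seat the glove-dryer head on its sloping base and switch it on

ROBOT

A 7-joint arm with a two-finger parallel gripper is mounted at the origin on the work surface. World frame = base frame: x ahead of the robot, y to its left, z up, the work surface at z = 0. Lengths are in m, angles in rad, forces in N, time in s.
With the tool pointing down it reaches from about 0.4 to 0.9 m from the base axis. Payload 5.6 kg.
Tool frame: the origin (TCP) lies between the finger pads; the fingertips stand 14 mm ahead of it and the grasp point (between the pads) lies 5 mm behind it (manip.tip_reach is the distance from the TCP to the fingertips, in m); y points along the fingers, x is the direction in which the jaws open and shut, and the axes are right-handed (so a half turn about y gives the same grasp; the last joint's range is limited). The gripper opens to 92 mm and grips with 3 to 60 N. Pads are 20 mm wide; open, the fingers measure 128 mm over their backs; the gripper's body (75 mm by 189 mm) begins 69 mm behind the grasp point.
Start: joints at [-1.285, 0.468, -0.012, 1.603, 0.006, 1.071, -0.056], TCP at [0.21, 0.615, 0.229] pointing down, gripper open.
Joint ranges: [-2.53, 2.53], [-0.31, 2.02], [-1.57, 1.55], [0.28, 2.44], [-1.29, 4.43], [0.15, 1.84], [-2.92, 2.92]. Speed limits (rad/s): [2.57, 2.57, 3.14, 3.14, 3.14, 3.14, 3.14].

INTERFACE

Orientations are given as a 3x3 rotation matrix whose columns are the frame's x, y, z axes.
In Python, from workcell import manip gives the robot as it stands. The module is installed in compiled form; this text tells all that it offers.
- The arm moves only by the tool jog_arm, never from a script. Its arguments are lists of equal length, an entry for each row: "linear": the shift along the world's x, y, z in mm, a list of three; "turn": the turn, a rotation vector about the world's x, y, z in degrees, a list of three; "gripper": the finger opening in mm, from 0 to 91.9. In form: {"linear": [[x, y, z], ...], "turn": [[ax, ay, az], ...], "gripper": [gripper, ...]}. A call has 1 to 12 rows; each row is the pose to reach, as a shift and turn from the pose measured when the call began; what a row does not reach only later rows make up. A row lasts 1/8 s, in which the tool goes at most 62.5 mm and 10.7 degrees, less where a joint would pass 70% of its speed; a pose out of reach is approached as far as the arm can. A call with a gripper value outside its range is refused whole. The fingers move at their own pace and stop on an object; "grip_force" is the grip in N (left out, the last holds). Time passes only in rows, so rows that repeat a pose let the fingers close. It gives the time, the measured TCP pose, the force and the opening at its end, in the units of the state.
- manip.state(): the state, without advancing time (a new reading comes with each control period).
- manip.grab_frame(name): name is "scene" or "top" or "wrist"; returns a dict with "frame" (480x640x3 uint8, red, green, blue), "intrinsics" (3x3 intrinsics, pixels), "k1" (the pictures are not rectified: a ray, as slopes to the right and down, at radius r is drawn at 1 + k1 r^2 times it, then the intrinsics apply), "R" (3x3) and "t" (3): a world point X has camera coordinates R X + t; the wrist camera has in their place "hand_eye" (4x4, takes a point from camera to tool coordinates, whose origin is the TCP and whose axes are the tool frame's). Camera axes: x right, y down, z forward; pixel columns grow to the right and rows downward; lengths in m; the calibration is good to about 2 mm. A picture is of the moment at which its call begins: read the wrist's pose just before it. There is no depth.
- manip.sign_off(): hands the job in, once; it reports no verdict.
Trained networks look in a picture, given as the dict that the camera call returned (one of the last four; its "shot" number tells which), for a name from the list of things; names that differ only in an ending like _2 or _b are one class to them, and where a whole thing is asked for, a point or a joint stands for the part that bears it (a point fixed in the world has none). Each returns a list of dicts, best first, with "p" (0 to 1); they miss things now and then, are a little off and sometimes report something else, mostly with a low value. They report only what shows in the picture. A call takes as long as a camera call. They do not tell look-alikes from the thing itself.
- manip.outline_of(name, picture): "mask" (480x640 bool, what is visible of it) and "location" ([column, row] in pixels, amid what is visible of it).
- manip.mark_of(name, picture): "location" ([column, row] in pixels: a listed point, or the origin of a listed thing).
The state is a dict: "time_s": time; "joint_positions": joint angles; "joint_vel": joint speeds; "joint_efforts": joint torques, N m; "tool_pos": TCP position; "orientation": TCP orientation; "wrist_force": force on the tool from outside, world axes, zero at the start; "ft_torque": the same for the moment, N m; "finger_gap": finger opening in m.
Only numpy, scipy, OpenCV 4.12 (cv2) and the standard library are available. Lean on these libraries where they do the work, as an engineer would, in place of code of your own. Each camera call takes 0.05 s, during which the arm holds its last target. There are 200 camera calls.

TASK

Pick up the blue dryer head by its yellow handle and seat it fully home on the two brass pegs of the sloping grey base, flush with the sloping deck, and let go of it. Only then switch on the power: flip the white-knobbed toggle on the red fuse box all the way over to its other side, away from the robot. Leave the dish, the scraper and the screwdriver rack where they are.

Things in the scene. Friction and masses are not known exactly. Their poses are not given: they have to be found in the camera images.
- head: Loose dryer head, about 0.4 kg. Blue plate 70 (x) x 150 (y) x 24 (z) mm; origin at the centre of its underside, z up. Two black stub nozzles, 26 mm thick, tops 58 mm over the underside, at y = -58 and +58. In the underside two round holes, 15 mm wide, 20 mm deep, at x = 0, y = -45 and +45 mm. It fits the base either way round (half a turn about z).
- head_grip (a point): Centre of the grip on the head's yellow bridge handle, 60 mm above the centre of its underside. The bar is 18 mm thick in the head's x (grip across this), 76 mm long in y, from 44 to 74 mm above the underside; posts at its ends reach down to the plate.
- deck: Sloping grey deck of the fixed base, 104 (x) x 170 (y) mm, tilted 30 degrees towards the robot. Origin at the centre of its face, 75 mm over the shelf; z square out of the face, x up the slope, y across. Two brass pegs at y = -45 and +45 mm, 12 mm thick, 16 mm tall, top 7 mm tapered to 5 mm. Seated, the head's origin meets this one, z axes parallel, y parallel or opposed.
- fusebox: Fixed red plastic fuse box, 110 (x) x 90 (y) x 70 (z) mm; origin at the centre of its underside on the shelf, z up; x is the direction in which the toggle is to be flipped, away from the robot. A grey switch block, 70 x 50 x 25 mm, sits on its top; the toggle pivots about y at x = 0, 92 mm above the shelf. Box and base may stand on either side of the head.
- toggle (a joint): Toggle angle in rad: about 0 to 0.15 at the start (off, leaning towards the robot), 1.0 fully on (leaning away from the robot, stopped there). Light friction, about 1 N at the knob; stays where left.
- toggle_tip (a point): Centre of the toggle's white ball knob, 26 mm in diameter, at the end of a 10 mm thick steel stem, 60 mm from the pivot; at angle q it lies 60*sin(q-0.5) mm along the fuse box's x from the pivot and 60*cos(q-0.5) mm above it.
- dish: White ceramic dish, 104 mm across, 26 mm tall, lying beyond the work; origin at the centre of its underside. Not to be disturbed.
- scraper: Putty scraper lying flat, 140 mm long along x, blade 62 mm wide at +x, wooden handle 20 mm tall at -x; origin near its middle on the shelf. Not to be disturbed.
- rack: Slotted aluminium rack, 60 (x) x 200 (y) mm, with five screwdrivers whose amber handles reach 132 mm above the shelf; beyond the work; origin at the centre of its underside. Not to be disturbed.
Mind the look-alikes: they are no part of the job. What is shaped like the head but green is not meant.

How it is judged:
On the way, in this order (a step that is already met when the one before it is completed fails the run):
1. the head is fully seated on the pegs, flush with the deck, and released (distance between head and deck below 0.005 m and z of head in the frame of deck below 0.003 m and angle between the z axis of head and the z axis of deck, either way round below 0.06 rad and angle between the y axis of head and the y axis of deck, either way round below 0.12 rad and contact force between the fingers and head below 0.2 N and linear speed of head below 0.02 m/s), for 0.2 s.
2. the toggle is flipped on (value of joint toggle above 0.8 rad), for 0.2 s.
At the end, for the whole second after the job is handed in: The head rests released and still on the base: its origin within 5 mm of the deck's origin and less than 3 mm above the deck's face, z axes within 0.06 rad and y axes within 0.12 rad (either way round); and the toggle is at more than 0.8 rad (all of step 1 and value of joint toggle above 0.8 rad); the robot touches nothing.
It fails at once if the dish is moved by more than 20 mm (distance of dish from where it was at the start of the episode above 0.02 m).
It fails at once if the scraper is moved by more than 20 mm (distance of scraper from where it was at the start of the episode above 0.02 m).
It fails at once if the rack is moved by more than 20 mm (distance of rack from where it was at the start of the episode above 0.02 m).
It also fails if it takes over 54 s, if anything falls off the work surface, if the arm or the gripper's body presses on something with over 40 N, if the wrist force passes 120 N, or if a joint passes its speed limit or range.

## Working session

There is one attempt and no reset: what is moved stays moved. The work goes in short steps, Python scripts to look and compute and a tool call to move; the robot and the scene stay as the last step left them, time stands still between calls to the robot, and variables do not carry over. Pictures are saved under pics/ and viewed, about 8 in all and at most 12, crops included, and the job is handed in when it is done.

Besides the shell and the picture viewer there is one more tool, called after ">>>" as name(argument=value, ...), one argument or row to a line, values as JSON. jog_arm: Moves the arm, as the interface text tells. Its arguments: {"type":"object","properties":{"linear":{"type":"array","items":{"type":"array","items":{"type":"number"}}},"turn":{"type":"array","items":{"type":"array","items":{"type":"number"}}},"gripper":{"type":"array","items":{"type":"number"}},"grip_force":{"type":"number"}},"required":["linear","turn","gripper"]}

```bash
mkdir -p pics; cat > h.py <<'E'
import numpy as np, cv2
from workcell import manip
def save(p,n): cv2.imwrite('pics/'+n,np.ascontiguousarray(p['frame'][:,:,::-1]))
def cam(p,st=None):
    """R,t world->cam"""
    if 'R' in p: return np.array(p['R']),np.array(p['t'])
    H=np.array(p['hand_eye']); R=np.array(st['orientation']); o=np.array(st['tool_pos'])
    Rc=R@H[:3,:3]; tc=R@H[:3,3]+o
    return Rc.T,-Rc.T@tc
def ray(p,uv,st=None):
    R,t=cam(p,st); K=np.array(p['intrinsics']); k=p['k1']
    d=np.array([(uv[0]-K[0,2])/K[0,0],(uv[1]-K[1,2])/K[1,1]]); s=d.copy()
    for _ in range(30): s=d/(1+k*(s@s))
    v=R.T@np.array([s[0],s[1],1]); return -R.T@t, v/np.linalg.norm(v)
def at_z(p,uv,z,st=None):
    o,v=ray(p,uv,st); return o+v*(z-o[2])/v[2]
def proj(p,X,st=None):
    R,t=cam(p,st); K=np.array(p['intrinsics']); c=(R@np.atleast_2d(X).T).T+t
    s=c[:,:2]/c[:,2:]; s=s*(1+p['k1']*(s**2).sum(1))[:,None]
    return s*[K[0,0],K[1,1]]+[K[0,2],K[1,2]]
def tri(rays):
    A=np.zeros((3,3));b=np.zeros(3)
    for o,v in rays:
        P=np.eye(3)-np.outer(v,v);A+=P;b+=P@o
    X=np.linalg.solve(A,b); return X,[float(np.linalg.norm((np.eye(3)-np.outer(v,v))@(X-o))) for o,v in rays]
E
python3 - <<'E'
from h import *
np.set_printoptions(precision=3,suppress=True)
S=manip.state();print(S['time_s'],S['tool_pos'],S['orientation'])
P={n:manip.grab_frame(n) for n in('scene','top')}
for n,p in P.items():
    save(p,n+'0.png'); R,t=cam(p);print(n,'cam at',-R.T@t)
    for k in['head','head_grip','deck','fusebox','toggle_tip','dish','scraper','rack']:
        print(n,k,[(np.round(d['location'],1).tolist(),round(d['p'],2)) for d in manip.mark_of(k,p)])
E
```

```text
0.0 [0.21  0.615 0.228] [[ 0.323 -0.    -0.946]
 [ 0.946 -0.002  0.323]
 [-0.002 -1.    -0.   ]]
scene cam at [ 1.166 -0.234  0.857]
scene head [([194.6, 232.3], 0.78), ([294.1, 205.8], 0.68), ([442.5, 165.4], 0.45)]
scene head_grip [([189.8, 212.6], 0.87), ([291.8, 185.8], 0.86)]
scene deck [([442.3, 162.7], 0.61)]
scene fusebox [([139.4, 328.0], 0.8)]
scene toggle_tip [([115.7, 269.5], 0.69)]
scene dish [([377.9, 283.6], 0.95)]
scene scraper [([290.1, 320.7], 0.82)]
scene rack [([341.8, 357.0], 0.8), ([439.1, 165.4], 0.2)]
top cam at [ 0.379 -0.008  1.24 ]
top head [([311.0, 326.7], 0.72), ([405.4, 334.9], 0.62)]
top head_grip [([403.2, 333.8], 0.93), ([180.8, 279.2], 0.46)]
top deck [([179.2, 279.4], 0.68)]
top fusebox [([465.9, 264.8], 0.77)]
top toggle_tip [([310.7, 324.3], 0.66), ([481.9, 258.7], 0.54)]
top dish [([289.1, 219.2], 0.56)]
top scraper [([354.0, 220.8], 0.61)]
top rack [([340.0, 180.1], 0.77)]
```

View pics/scene0.png

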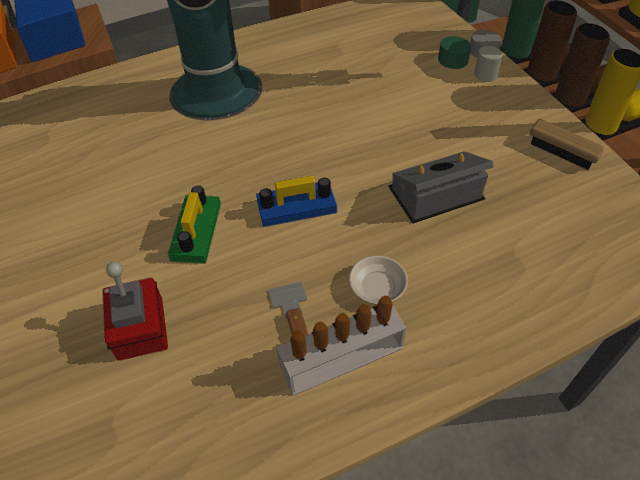

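View pics/top0.png

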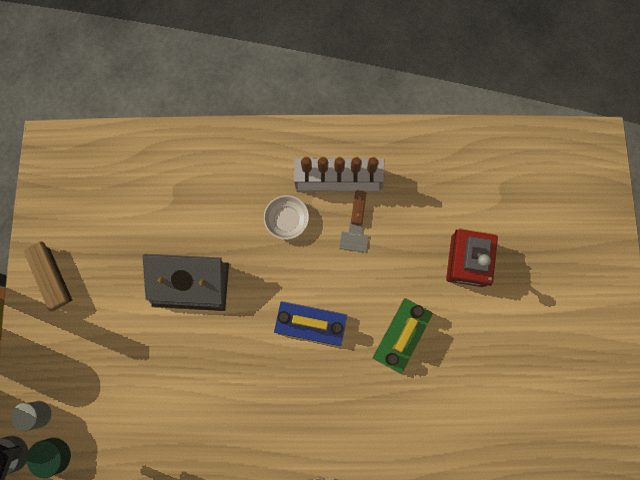

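```bash
python3 - <<'E'
from h import *
np.set_printoptions(precision=4,suppress=True)
T=manip.grab_frame('top');C=manip.grab_frame('scene')
for n,p,z in(('top',T,.02),('scene',C,.02)):
    h=cv2.cvtColor(p['frame'],cv2.COLOR_RGB2HSV)
    for c,lo,hi,z in(('blue',(105,120,40),(130,255,255),.02),('yel',(22,150,60),(34,255,255),.074)):
        m=cv2.inRange(h,lo,hi); k,l,s,ce=cv2.connectedComponentsWithStats(m)
        for i in range(1,k):
            if s[i,4]>60:
                pts=np.argwhere(l==i)[:,::-1]
                W=np.array([at_z(p,q,z)[:2] for q in pts]); w,v=np.linalg.eigh(np.cov(W.T));
                print(n,c,s[i],'ctr',W.mean(0),'dir',np.degrees(np.arctan2(v[1,1],v[0,1])))
print(tri([ray(T,(310,323)),ray(C,(296,188))]))
for a,b in(((162,280),(421,171)),((202,283),(460,157)),((484,260),(115,270)),((181,280),(442,166))):
    print(tri([ray(T,a),ray(C,b)]), tri([ray(T,a),ray(C,b)]))
for a,b,z in((T,'fusebox',0),(C,'fusebox',0),(T,'deck',.075),(C,'deck',.075),(T,'dish',0),(C,'dish',0),(T,'rack',0),(C,'rack',0)):
    d=manip.mark_of(b,a)[0];print(b,at_z(a,d['location'],z))
E
```

```text
top blue [278 302  69  24 649] ctr [0.4695 0.022 ] dir 78.50181820966118
top blue [274 318  68  28 572] ctr [0.4236 0.0364] dir 76.91635064202642
top yel [292 315  36  15 285] ctr [0.4465 0.0269] dir 78.678182153541
top yel [392 318  26  35 359] ctr [ 0.4196 -0.1734] dir 149.89905439432474
scene blue [  15    0   70   62 3283] ctr [-0.5273 -0.3652] dir -171.54681016892755
scene blue [ 256  183   80   44 1639] ctr [0.4664 0.0191] dir 76.51975635250882
scene yel [629   0  11  17 145] ctr [0.2128 1.191 ] dir 132.7517875037071
scene yel [ 586   50   54   85 2889] ctr [0.5119 0.8007] dir 124.28109840119774
scene yel [275 176  40  30 710] ctr [0.4634 0.0199] dir 82.75727272529748
scene yel [181 192  22  48 592] ctr [ 0.4374 -0.1777] dir 157.60708661448666
(array([0.446 , 0.0276, 0.0527]), [0.0011653843296443123, 0.001165384329644286])
(array([0.5232, 0.3084, 0.0644]), [0.03980489322981386, 0.039804893229813745]) (array([0.5232, 0.3084, 0.0644]), [0.03980489322981386, 0.039804893229813745])
(array([0.5447, 0.2854, 0.1067]), [0.039160702645505745, 0.03916070264550576]) (array([0.5447, 0.2854, 0.1067]), [0.039160702645505745, 0.03916070264550576])
(array([ 0.565 , -0.3282,  0.145 ]), [0.00011608264981329095, 0.0001160826498133947]) (array([ 0.565 , -0.3282,  0.145 ]), [0.00011608264981329095, 0.0001160826498133947])
(array([0.5356, 0.3029, 0.0752]), [0.0001653671922496079, 0.0001653671922496145]) (array([0.5356, 0.3029, 0.0752]), [0.0001653671922496079, 0.0001653671922496145])
fusebox [ 0.5805 -0.3275  0.    ]
fusebox [ 0.5947 -0.3284  0.    ]
deck [0.5331 0.3086 0.075 ]
deck [0.5409 0.3019 0.075 ]
dish [0.6869 0.0821 0.    ]
dish [0.6794 0.0907 0.    ]
rack [ 0.7852 -0.0326 -0.    ]
rack [ 0.7839 -0.0376  0.    ]
```

>>> jog_arm(
  linear=[
    [60, -60, 40],
    [110, -120, 60],
    [150, -180, 60],
    [180, -240, 60],
    [200, -300, 60],
    [215, -360, 60],
    [225, -420, 60],
    [230, -475, 60],
    [234, -530, 60],
    [236, -580, 60],
    [236, -588, 60],
    [236, -588, 60],
  ],
  turn=[
    [0, 0, -8],
    [0, 0, -16],
    [0, 0, -24],
    [0, 0, -32],
    [0, 0, -40],
    [0, 0, -48],
    [0, 0, -56],
    [0, 0, -64],
    [0, 0, -72],
    [0, 0, -80],
    [0, 0, -83],
    [0, 0, -83],
  ],
  gripper=[91, 91, 91, 91, 91, 91, 91, 91, 91, 91, 91, 91],
)

```text
time_s: 2.9
tool_pos: [0.446, 0.0243, 0.2891]
orientation: [[0.977, 0.001, 0.211], [-0.211, 0.0, 0.977], [0.001, -1.0, 0.001]]
wrist_force: [-0.3, 1.7, 0.3]
finger_gap: 0.0909
```

```bash
python3 - <<'E'
from h import *
np.set_printoptions(precision=4,suppress=True)
S=manip.state();p=manip.grab_frame('wrist');save(p,'w1.png')
print(S['time_s'],S['tool_pos'],S['orientation'],S['joint_positions'],S['wrist_force']);print(p['hand_eye'],p['intrinsics'],p['k1'])
E
```

```text
2.9 [0.446  0.0243 0.2891] [[ 0.9775  0.001   0.2111]
 [-0.2111  0.0005  0.9775]
 [ 0.0009 -1.      0.0007]] [-0.6613  0.0299  0.5525  2.0334 -0.0181  1.0818 -0.3133] [-0.2681  1.6723  0.2518]
[[ 1.     -0.0001 -0.0002 -0.    ]
 [ 0.0001 -0.2393  0.9709 -0.1559]
 [-0.0002 -0.9709 -0.2393  0.0667]
 [ 0.      0.      0.      1.    ]] [[377.0904   0.     324.8414]
 [  0.     377.0904 233.4121]
 [  0.       0.       1.    ]] 0.027078550936191877
```

View pics/w1.png

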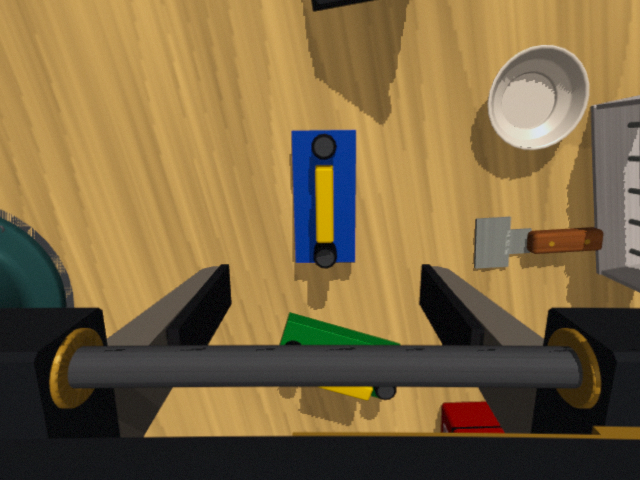

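The wrist view shows the blue head at (324,197), with its yellow bar at (324,204) lined up with the jaws. The green look-alike is at (340,355) and is not the one meant. This view also serves as the identity check.

```bash
python3 - <<'E'
from h import *
np.set_printoptions(precision=4,suppress=True)
S=manip.state();p=manip.grab_frame('wrist')
h=cv2.cvtColor(p['frame'],cv2.COLOR_RGB2HSV)
for c,lo,hi,z in(('yel',(22,150,60),(34,255,255),.074),('blue',(105,120,40),(130,255,255),.024)):
    m=cv2.inRange(h,lo,hi);m[290:]=0; k,l,s,ce=cv2.connectedComponentsWithStats(m); i=1+s[1:,4].argmax(); print(c,s[i])
    cs,_=cv2.findContours((l==i).astype(np.uint8),0,1)
    W=np.array([at_z(p,q[0],z,S)[:2] for q in max(cs,key=len)])
    r=cv2.minAreaRect((W*1000).astype(np.float32)); print(r)
for k in('head','head_grip'):
    for d in manip.mark_of(k,p): print(k,d,at_z(p,d['location'],.06 if k!='head' else 0,S))
E
```

```text
yel [ 316  167   18   78 1353]
((446.3209228515625, 29.554420471191406), (77.52313232421875, 16.93416404724121), 78.3133773803711)
blue [ 293  132   64  132 5682]
((446.0476989746094, 27.862300872802734), (148.27719116210938, 68.85780334472656), 78.47592163085938)
head {'location': [330.2, 198.1], 'p': 0.83} [0.4524 0.0256 0.    ]
head {'location': [336.8, 353.4], 'p': 0.67} [ 0.4188 -0.1774  0.    ]
head_grip {'location': [338.4, 377.6], 'p': 0.82} [ 0.4199 -0.1719  0.06  ]
head_grip {'location': [324.2, 205.6], 'p': 0.69} [0.4457 0.0282 0.06  ]
```

>>> jog_arm(
  linear=[
    [15, 50, 10],
    [30, 100, 20],
    [45, 150, 30],
    [60, 200, 40],
    [75, 250, 40],
    [90, 280, 40],
    [90, 280, 40],
    [90, 280, 40],
  ],
  turn=[
    [0, 0, 3],
    [0, 0, 6],
    [0, 0, 9],
    [0, 0, 12],
    [0, 0, 12],
    [0, 0, 12],
    [0, 0, 12],
    [0, 0, 12],
  ],
  gripper=[91, 91, 91, 91, 91, 91, 91, 91],
)

```text
time_s: 4.1
tool_pos: [0.5353, 0.3085, 0.328]
orientation: [[1.0, -0.001, -0.006], [0.006, -0.001, 1.0], [-0.001, -1.0, -0.001]]
wrist_force: [-0.0, -0.5, 0.2]
finger_gap: 0.0911
```

```bash
python3 - <<'E'
from h import *
import pickle
np.set_printoptions(precision=4,suppress=True)
S=manip.state();p=manip.grab_frame('wrist');save(p,'w2.png');pickle.dump((S,p),open('w2.pkl','wb'))
print(S['time_s'],S['tool_pos'],S['orientation'])
for d in manip.mark_of('deck',p): print(d,at_z(p,d['location'],.075,S))
for d in manip.outline_of('deck',p): print(d['location'],d['p'])
E
```

```text
4.1 [0.5353 0.3085 0.328 ] [[ 1.     -0.001  -0.0061]
 [ 0.0061 -0.0009  1.    ]
 [-0.001  -1.     -0.0009]]
{'location': [325.5, 208.4], 'p': 0.86} [0.5357 0.3025 0.075 ]
[253.3, 410.1] 0.22
```

View pics/w2.png

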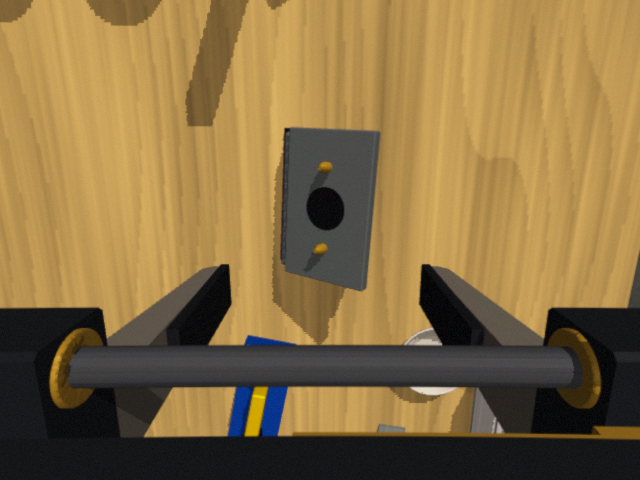

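The deck fills roughly (286,128)–(379,290), with the pegs at (325,167) and (320,249). I'll fit its pose next.

```bash
cat > deck.py <<'E'
from h import *
import pickle
from scipy.optimize import least_squares
np.set_printoptions(precision=4,suppress=True)
S,p=pickle.load(open('w2.pkl','rb'))
def pose(q):
    x,y,a=q[:3]; c,s=np.cos(np.pi/6),np.sin(np.pi/6)
    Rz=np.array([[np.cos(a),-np.sin(a),0],[np.sin(a),np.cos(a),0],[0,0,1]])
    return Rz@np.array([[c,0,-s],[0,1,0],[s,0,c]]),np.array([x,y,.075])
M=np.array([[-52,85,0],[52,85,0],[52,-85,0],[-52,-85,0],[0,45,12],[0,-45,12]])/1000
if __name__=='__main__':
    f=p['frame'];h=cv2.cvtColor(f,cv2.COLOR_RGB2HSV)
    m=cv2.inRange(h,(15,140,60),(25,255,255));m[:,:300]=0;m[:,345:]=0;m[:150]=0;m[265:]=0
    k,l,s,ce=cv2.connectedComponentsWithStats(m); print([(s[i].tolist(),ce[i].round(1).tolist()) for i in range(1,k) if s[i,4]>10])
    g=cv2.inRange(h,(0,0,35),(180,70,130));g[:100]=0;g[300:]=0;g[:,:270]=0;g[:,400:]=0
    g=cv2.morphologyEx(g,cv2.MORPH_OPEN,np.ones((5,5)));g=cv2.morphologyEx(g,cv2.MORPH_CLOSE,np.ones((9,9)))
    cs,_=cv2.findContours(g,0,1);c=max(cs,key=cv2.contourArea);print(cv2.approxPolyDP(c,5,True)[:,0].tolist())
    obs=np.array([[291,128],[379,131],[366,290],[286,270],[326,167],[320.5,249]],float)
    w=np.array([1,1,1,0,1,1.])[:,None]
    r=least_squares(lambda q:((proj(p,(pose(q)[0]@M.T).T+pose(q)[1],S)-obs)*w).ravel(),[.535,.305,0.])
    R,t=pose(r.x);print(r.x,np.degrees(r.x[2]));P=proj(p,(R@M.T).T+t,S);print(P-obs)
    o=cv2.resize(f[110:310,260:400,::-1],None,fx=3,fy=3,interpolation=cv2.INTER_CUBIC)
    for q in P: cv2.drawMarker(o,tuple(int(v) for v in (q-[260,110]+.5)*3),(0,0,255),1,9)
    cv2.imwrite('pics/w2o.png',o)
E
python3 deck.py
```

```text
[([318, 162, 14, 11, 129], [324.6, 166.9]), ([314, 243, 13, 12, 119], [320.0, 248.5])]
[[290, 128], [282, 262], [287, 271], [363, 289], [379, 132]]
[ 0.5389  0.3025 -0.0424] -2.4281663948999532
[[ 0.5151 -1.296 ]
 [ 0.0852 -1.4991]
 [ 0.0466  1.7143]
 [ 1.7832  1.668 ]
 [-1.0718  0.3612]
 [ 0.4716  1.1279]]
```

View pics/w2o.png

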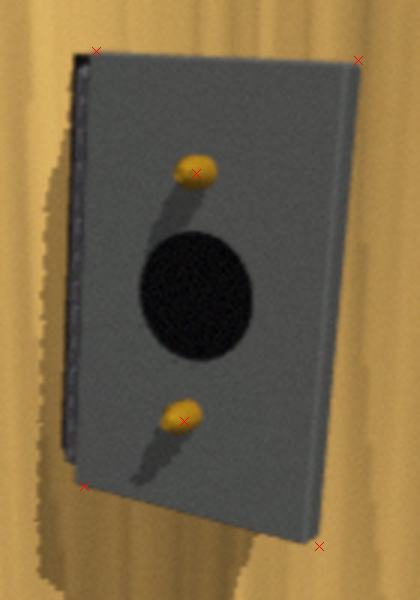

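```bash
python3 - <<'E'
from deck import *
M=M.copy(); M[4:,2]=.010
obs=np.array([[290.3,127.7],[375,130.7],[361.7,291],[285.3,271.3],[324.6,166.9],[320,248.5]])
pj=lambda q,z:proj(p,(pose(q)[0]@M.T).T+pose(q)[1]+[0,0,z],S)
for w in ([1,1,1,1,1,1],[1,1,1,1,0,0],[0,0,0,0,1,1]):
  for fz in (0,1):
    w=np.array(w,float)
    r=least_squares(lambda q:((pj(q,q[3]*fz)-obs)*w[:,None]).ravel(),[.535,.305,0.,0])
    print(w,fz,r.x,np.degrees(r.x[2]));print((pj(r.x,r.x[3]*fz)-obs).ravel())
E
```

```text
[1. 1. 1. 1. 1. 1.] 0 [ 0.5361  0.3025 -0.0486  0.    ] -2.7860515528485608
[-0.8464 -1.2542  1.7112 -0.8845  1.2408  0.9132 -0.2644  0.1152 -1.1415
  0.3581 -0.913   1.1704]
[1. 1. 1. 1. 1. 1.] 1 [ 0.5361  0.3016 -0.0489 -0.0058] -2.7997019609736524
[-0.2707 -0.2863  0.9927  0.1805  0.7513 -0.4212  0.283  -0.8345 -1.0403
  0.7911 -0.7755  0.4361]
[1. 1. 1. 1. 0. 0.] 0 [ 0.5355  0.3021 -0.0481  0.    ] -2.757363168300433
[-1.3819 -0.8563  1.0821 -0.4802  0.7576  1.242  -0.6814  0.448  -1.697
  0.7499 -1.3976  1.5239]
[1. 1. 1. 1. 0. 0.] 1 [ 0.5356  0.3013 -0.0484 -0.0055] -2.774071367909903
[-0.7823 -0.007   0.4779  0.4587  0.3486 -0.0613 -0.1245 -0.4937 -1.5411
  1.0973 -1.2172  0.7808]
[0. 0. 0. 0. 1. 1.] 0 [ 0.5372  0.3033 -0.0513  0.    ] -2.937601059958933
[ 0.3379 -2.0995  3.0873 -1.5918  2.0571  0.3238  0.4427 -0.6038  0.0243
 -0.4164 -0.0257  0.4643]
[0. 0. 0. 0. 1. 1.] 1 [ 0.5371  0.3026 -0.0513 -0.0043] -2.9374273537802877
[ 0.6684 -1.2795  2.4313 -0.7047  1.6191 -0.598   0.7903 -1.2313  0.
  0.      0.     -0.    ]
```

>>> jog_arm(
  linear=[
    [-18, -56, -20],
    [-36, -112, -40],
    [-53, -168, -70],
    [-71, -224, -100],
    [-89, -265, -120],
    [-89, -280, -150],
    [-89, -280, -180],
    [-89, -280, -215],
    [-89, -280, -250],
    [-89, -280, -273],
    [-89, -280, -273],
    [-89, -280, -273],
  ],
  turn=[
    [0, 0, -3],
    [0, 0, -6],
    [0, 0, -9],
    [0, 0, -12],
    [0, 0, -12],
    [0, 0, -12],
    [0, 0, -12],
    [0, 0, -12],
    [0, 0, -12],
    [0, 0, -12],
    [0, 0, -12],
    [0, 0, -12],
  ],
  gripper=[91, 91, 91, 91, 91, 91, 91, 91, 91, 91, 91, 70],
)

```text
time_s: 5.75
tool_pos: [0.4474, 0.0273, 0.0569]
orientation: [[0.979, 0.002, 0.204], [-0.204, 0.001, 0.979], [0.001, -1.0, 0.001]]
wrist_force: [0.1, 0.6, 0.6]
finger_gap: 0.0833
```

>>> jog_arm(
  linear=[
    [0, 0, 0],
    [0, 0, 0],
    [0, 0, 0],
    [0, 0, 0],
    [0, 0, 0],
    [0, 0, 0],
  ],
  turn=[
    [0, 0, 0],
    [0, 0, 0],
    [0, 0, 0],
    [0, 0, 0],
    [0, 0, 0],
    [0, 0, 0],
  ],
  gripper=[10, 10, 10, 10, 10, 10],
  grip_force=40,
)

```text
time_s: 6.5
tool_pos: [0.4473, 0.0273, 0.0568]
orientation: [[0.979, 0.001, 0.205], [-0.205, 0.001, 0.979], [0.001, -1.0, 0.001]]
wrist_force: [-0.5, -0.2, 0.5]
finger_gap: 0.0232
```

>>> jog_arm(
  linear=[
    [0, 0, 0],
    [0, 0, 0],
    [0, 0, 20],
    [0, 0, 60],
    [0, 0, 110],
    [0, 0, 150],
    [0, 0, 150],
    [0, 0, 150],
  ],
  turn=[
    [0, 0, 0],
    [0, 0, 0],
    [0, 0, 0],
    [0, 0, 0],
    [0, 0, 0],
    [0, 0, 0],
    [0, 0, 0],
    [0, 0, 0],
  ],
  gripper=[10, 10, 10, 10, 10, 10, 10, 10],
)

```text
time_s: 7.5
tool_pos: [0.446, 0.0273, 0.2054]
orientation: [[0.979, -0.001, 0.204], [-0.204, 0.0, 0.979], [-0.001, -1.0, 0.0]]
wrist_force: [-0.0, 0.9, -5.7]
finger_gap: 0.0177
```

```bash
cat > plan.py <<'E'
from deck import *
from scipy.spatial.transform import Rotation as Ro
def plan(gap,off=.055,Q=(.5365,.3025,-.0495)):
    "shift mm, turn deg to put TCP at off+gap (m) along deck normal"
    S=manip.state(); R,t=pose(Q); n=R[:,2]
    Rt=np.stack([R[:,0],-n,np.cross(R[:,0],-n)],1)
    print((t+n*(off+gap)-S['tool_pos'])*1000, np.degrees((Ro.from_matrix(Rt)*Ro.from_matrix(S['orientation']).inv()).as_rotvec()))
E
python3 - <<'E'
from plan import *
S=manip.state();print(S['tool_pos'],S['finger_gap'],S['wrist_force'],S['joint_positions'])
p=manip.grab_frame('wrist');save(p,'w3.png')
for g in(.1,.05,.02,0):plan(g)
E
```

```text
[0.446  0.0273 0.2054] 0.01774908890413861 [-0.0142  0.8612 -5.6519] [-0.6541  0.1533  0.5739  2.1314 -0.1078  0.885  -0.2227]
[ 13.3046 279.1773   4.1918] [ -3.7985 -29.8967   8.7648]
[ 38.2739 277.9403 -39.1095] [ -3.7985 -29.8967   8.7648]
[ 53.2556 277.1981 -65.0902] [ -3.7985 -29.8967   8.7648]
[ 63.2433 276.7033 -82.4107] [ -3.7985 -29.8967   8.7648]
```

View pics/w3.png

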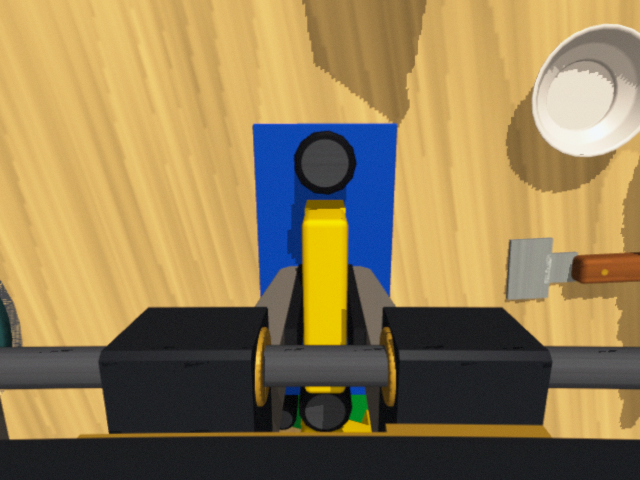

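```bash
python3 - <<'E'
from plan import *
p=manip.grab_frame('wrist');H=np.array(p['hand_eye']);K=p['intrinsics']
Sx={'orientation':np.eye(3),'tool_pos':np.zeros(3)}
for uv,y in(((325,163),-.0012),((254,125),.0328),((397,125),.0328),((325,396),-.0172)):
    o,v=ray(p,uv,Sx); print(uv,(o+v*(y-o[1])/v[1])*1000)
E
```

```text
(325, 163) [ 0.0096 -1.2    57.886 ]
(254, 125) [-34.0563  32.8     73.8274]
(397, 125) [34.572  32.8    73.8136]
(325, 396) [ -0.0014 -17.2    -38.0394]
```

>>> jog_arm(
  linear=[
    [0, 30, 25],
    [0, 75, 40],
    [2, 120, 40],
    [4, 165, 40],
    [6, 210, 40],
    [8, 250, 35],
    [10, 279, 25],
    [12, 279, 6],
    [12, 279, 6],
    [12, 279, 6],
    [12, 279, 6],
  ],
  turn=[
    [0, 0, 0],
    [-0.6, -5, 1.5],
    [-1.2, -10, 3],
    [-1.9, -15, 4.4],
    [-2.5, -20, 5.8],
    [-3.2, -25, 7.3],
    [-3.8, -29.9, 8.8],
    [-3.8, -29.9, 8.8],
    [-3.8, -29.9, 8.8],
    [-3.8, -29.9, 8.8],
    [-3.8, -29.9, 8.8],
  ],
  gripper=[10, 10, 10, 10, 10, 10, 10, 10, 10, 10, 10],
)

```text
time_s: 8.98
tool_pos: [0.4583, 0.3058, 0.2115]
orientation: [[0.865, 0.5, 0.05], [-0.044, -0.025, 0.999], [0.5, -0.866, 0.001]]
wrist_force: [-0.9, -0.0, -5.3]
finger_gap: 0.0178
```

```bash
python3 - <<'E'
from plan import *
S=manip.state();print(S['tool_pos'],S['finger_gap'],S['wrist_force'],S['joint_positions'])
for g in(.1,.05,.03,.02,0):plan(g,.0568)
p=manip.grab_frame('wrist');save(p,'w4.png')
a=manip.grab_frame('scene');b=manip.grab_frame('top')
cr=lambda q,r,c:cv2.resize(q['frame'][r-75:r+75,c-100:c+100,::-1],None,fx=3,fy=3)
cv2.imwrite('pics/mix4.png',cv2.resize(np.hstack([np.vstack([cr(a,165,442),cr(b,280,190)]),cv2.resize(np.ascontiguousarray(p['frame'][:,:,::-1]),(1200,900))]),(800,400)))
E
```

```text
[0.4583 0.3058 0.2115] 0.017816481358656558 [-0.8549 -0.0202 -5.2568] [-1.177   0.1836  0.3261  2.1812  0.6956  0.5633 -1.4712]
[-0.1405  0.5798 -0.7434] [-0.0322  0.0136  0.0532]
[ 24.8289  -0.6572 -44.0447] [-0.0322  0.0136  0.0532]
[ 34.8167  -1.152  -61.3652] [-0.0322  0.0136  0.0532]
[ 39.8105  -1.3994 -70.0255] [-0.0322  0.0136  0.0532]
[ 49.7983  -1.8942 -87.346 ] [-0.0322  0.0136  0.0532]
```

View pics/mix4.png

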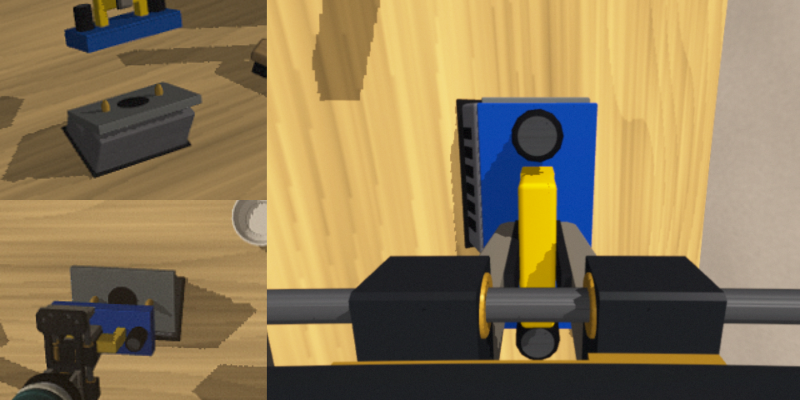

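The head is square over the deck. Moving down along the deck normal.

>>> jog_arm(
  linear=[
    [9, 0, -15],
    [18, 0, -31],
    [27, -1, -47],
    [35, -1, -61],
    [40, -1, -70],
    [42, -1, -73],
    [42, -1, -73],
  ],
  turn=[
    [0, 0, 0],
    [0, 0, 0],
    [0, 0, 0],
    [0, 0, 0],
    [0, 0, 0],
    [0, 0, 0],
    [0, 0, 0],
  ],
  gripper=[10, 10, 10, 10, 10, 10, 10],
)

```text
time_s: 10.0
tool_pos: [0.5002, 0.3051, 0.1386]
orientation: [[0.865, 0.5, 0.05], [-0.043, -0.024, 0.999], [0.5, -0.866, 0.001]]
wrist_force: [0.5, 0.3, -5.4]
finger_gap: 0.0179
```

```bash
python3 - <<'E'
from plan import *
S=manip.state();print(S['tool_pos'],S['finger_gap'],S['wrist_force'],S['ft_torque'])
for g in(.017,.010,.005,0,-.003):plan(g,.0568)
E
```

```text
[0.5002 0.3051 0.1386] 0.01787030098302013 [ 0.4966  0.3389 -5.4263] [-0.0375  1.2677 -0.0106]
[-0.594  -0.7842  0.2907] [-0.0407  0.0254  0.0156]
[ 2.9018 -0.9573 -5.7715] [-0.0407  0.0254  0.0156]
[  5.3987  -1.081  -10.1016] [-0.0407  0.0254  0.0156]
[  7.8956  -1.2047 -14.4317] [-0.0407  0.0254  0.0156]
[  9.3938  -1.279  -17.0298] [-0.0407  0.0254  0.0156]
```

>>> jog_arm(
  linear=[
    [1, -1, -3],
    [3, -1, -6],
    [4, -1, -8],
    [5, -1, -10],
    [5, -1, -10],
  ],
  turn=[
    [0, 0, 0],
    [0, 0, 0],
    [0, 0, 0],
    [0, 0, 0],
    [0, 0, 0],
  ],
  gripper=[10, 10, 10, 10, 10],
)

```text
time_s: 10.62
tool_pos: [0.5052, 0.3041, 0.1284]
orientation: [[0.865, 0.5, 0.05], [-0.043, -0.024, 0.999], [0.5, -0.866, 0.0]]
wrist_force: [-0.3, 0.7, -6.2]
finger_gap: 0.0182
```

```bash
python3 - <<'E'
from plan import *
S=manip.state();print(S['tool_pos'],S['finger_gap'],S['wrist_force'],S['ft_torque'])
for g in(.010,.005,0,-.003):plan(g,.0568)
E
```

```text
[0.5052 0.3041 0.1284] 0.01817830902749042 [-0.2818  0.7159 -6.1835] [-0.0823  1.2611  0.0151]
[-2.0793  0.0877  4.4099] [-0.0256  0.0174  0.0153]
[ 0.4176 -0.036   0.0798] [-0.0256  0.0174  0.0153]
[ 2.9145 -0.1597 -4.2503] [-0.0256  0.0174  0.0153]
[ 4.4127 -0.2339 -6.8484] [-0.0256  0.0174  0.0153]
```

Into the holes with no contact force. Last 5 mm, with a slight press.

>>> jog_arm(
  linear=[
    [1, 0, -2],
    [2, 0, -4],
    [3, 0, -5],
    [3, 0, -6],
    [4, 0, -7],
    [4, 0, -7],
  ],
  turn=[
    [0, 0, 0],
    [0, 0, 0],
    [0, 0, 0],
    [0, 0, 0],
    [0, 0, 0],
    [0, 0, 0],
  ],
  gripper=[10, 10, 10, 10, 10, 10],
)

```text
time_s: 11.38
tool_pos: [0.5075, 0.3043, 0.1241]
orientation: [[0.864, 0.5, 0.05], [-0.044, -0.024, 0.999], [0.501, -0.866, 0.001]]
wrist_force: [-33.6, -7.9, 40.9]
finger_gap: 0.0174
```

```bash
python3 - <<'E'
from plan import *
S=manip.state();print(S['tool_pos'],S['finger_gap'],S['wrist_force'],S['ft_torque'])
for g in(0,-.003):plan(g,.0568)
a=manip.grab_frame('scene');p=manip.grab_frame('wrist')
cv2.imwrite('pics/mix5.png',np.hstack([cv2.resize(a['frame'][120:240,360:520,::-1],(400,300)),cv2.resize(np.ascontiguousarray(p['frame'][:,:,::-1]),(400,300))]))
E
```

```text
[0.5075 0.3043 0.1241] 0.017350099278820006 [-33.5839  -7.9002  40.9263] [-1.9839  2.5397 -1.0486]
[ 0.6847 -0.4337  0.0613] [-0.0446  0.0542  0.0226]
[ 2.1829 -0.5079 -2.5368] [-0.0446  0.0542  0.0226]
```

View pics/mix5.png

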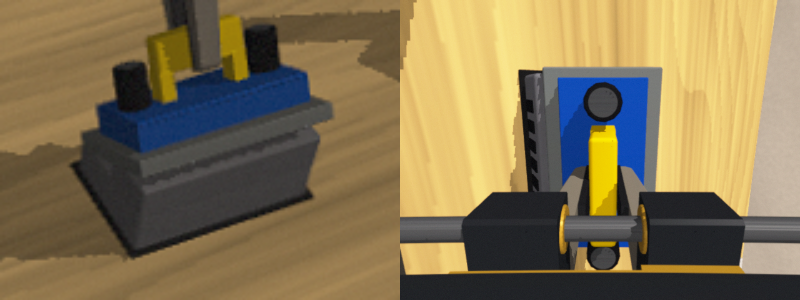

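Flush all round, about 52 N along the normal. Releasing and backing off along the normal.

>>> jog_arm(
  linear=[
    [0, 0, 0],
    [0, 0, 0],
    [0, 0, 0],
    [0, 0, 0],
    [0, 0, 0],
    [0, 0, 0],
    [-10, 0, 17],
    [-25, 0, 43],
    [-40, 0, 69],
    [-55, 0, 95],
    [-55, 0, 95],
    [-55, 0, 95],
  ],
  turn=[
    [0, 0, 0],
    [0, 0, 0],
    [0, 0, 0],
    [0, 0, 0],
    [0, 0, 0],
    [0, 0, 0],
    [0, 0, 0],
    [0, 0, 0],
    [0, 0, 0],
    [0, 0, 0],
    [0, 0, 0],
    [0, 0, 0],
  ],
  gripper=[70, 70, 70, 70, 70, 70, 70, 70, 70, 70, 70, 70],
)

```text
time_s: 12.98
tool_pos: [0.4525, 0.304, 0.2186]
orientation: [[0.865, 0.5, 0.05], [-0.044, -0.025, 0.999], [0.501, -0.866, 0.0]]
wrist_force: [-0.5, -0.3, -0.3]
finger_gap: 0.0697
```

```bash
python3 - <<'E'
from plan import *
S=manip.state();print(S['tool_pos'],S['orientation'],S['finger_gap'],S['wrist_force'],S['joint_positions'])
p=manip.grab_frame('wrist');a=manip.grab_frame('scene')
cv2.imwrite('pics/mix6.png',np.hstack([cv2.resize(a['frame'][120:240,360:520,::-1],(400,300)),cv2.resize(np.ascontiguousarray(p['frame'][:,:,::-1]),(400,300))]))
# check head: blue plate top rect in deck frame
h=cv2.cvtColor(p['frame'],cv2.COLOR_RGB2HSV);m=cv2.inRange(h,(105,120,40),(130,255,255))
k,l,s,ce=cv2.connectedComponentsWithStats(m);i=1+s[1:,4].argmax();print(s[i])
R,t=pose((.5365,.3025,-.0495))
c,_=cv2.findContours((l==i).astype(np.uint8),0,1);W=[]
for q in max(c,key=len):
    o,v=ray(p,q[0],S);o=R.T@(o-t);v=R.T@v;W.append((o+v*(.024-o[2])/v[2])[:2]*1000)
print(cv2.minAreaRect(np.array(W,np.float32)))
# toggle
T=manip.grab_frame('top')
for n,q in(('scene',a),('top',T)):
    for k in('toggle_tip','fusebox'):
        print(n,k,[(np.round(d['location'],1).tolist(),round(d['p'],2)) for d in manip.mark_of(k,q)])
o=np.hstack([cv2.resize(a['frame'][240:370,60:200,::-1],(420,390)),cv2.resize(T['frame'][215:305,430:520,::-1],(380,380))[:,:].copy() if 0 else cv2.resize(T['frame'][215:305,430:520,::-1],(380,390))])
cv2.imwrite('pics/fuse.png',o)
E
```

```text
[0.4525 0.304  0.2186] [[ 0.8646  0.4999  0.0502]
 [-0.0436 -0.0247  0.9987]
 [ 0.5005 -0.8657  0.0004]] 0.06970861181031306 [-0.5058 -0.2956 -0.3456] [-1.1832  0.162   0.321   2.1861  0.6937  0.5836 -1.4704]
[  279   126    92   182 11119]
((-1.0666389465332031, 0.19293975830078125), (148.87075805664062, 70.07991790771484), 89.99960327148438)
scene toggle_tip [([116.4, 268.8], 0.9)]
scene fusebox [([143.0, 328.2], 0.95)]
top toggle_tip [([480.3, 258.7], 0.57), ([354.5, 222.8], 0.21)]
top fusebox [([464.4, 264.3], 0.66)]
```

View pics/mix6.png

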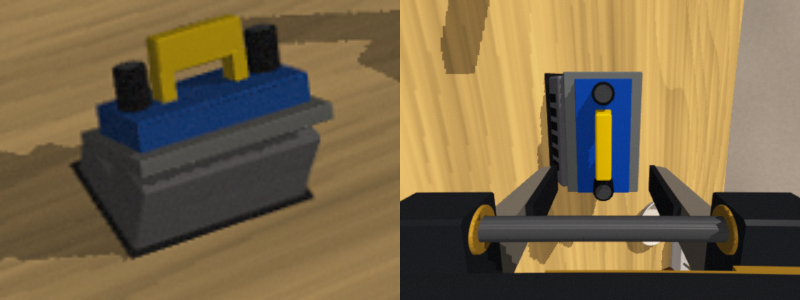

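View pics/fuse.png

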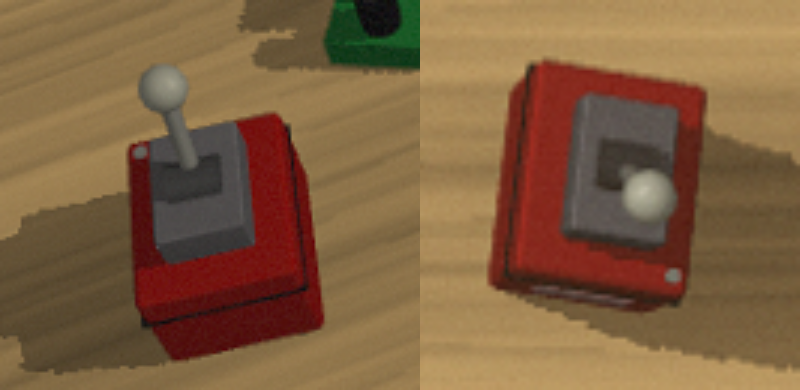

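The head sits flush and released: centre within about 1 mm, angle 0°. The toggle still leans toward the robot. Next, hover in front of the fuse box.

```bash
python3 - <<'E'
from plan import *
S=manip.state();a=np.radians(-8);x=np.array([np.cos(a),np.sin(a),0]);y=np.array([0,0,-1.])
print((np.array([.506,-.320,.26])-S['tool_pos'])*1000,np.degrees((Ro.from_matrix(np.stack([x,y,np.cross(x,y)],1))*Ro.from_matrix(S['orientation']).inv()).as_rotvec()))
E
```

```text
[  53.5017 -624.0715   41.4708] [ 2.8602 29.9011 -5.0114]
```

>>> jog_arm(
  linear=[
    [0, -40, 30],
    [0, -95, 42],
    [5, -150, 42],
    [10, -205, 42],
    [15, -260, 42],
    [20, -315, 42],
    [25, -370, 42],
    [30, -425, 42],
    [36, -480, 42],
    [42, -535, 42],
    [48, -590, 42],
    [53, -624, 42],
  ],
  turn=[
    [0.2, 2, -0.3],
    [0.5, 5, -0.8],
    [0.8, 8, -1.3],
    [1, 11, -1.8],
    [1.4, 15, -2.5],
    [1.7, 18, -3],
    [2, 21, -3.5],
    [2.3, 24, -4],
    [2.6, 27, -4.5],
    [2.9, 29.9, -5],
    [2.9, 29.9, -5],
    [2.9, 29.9, -5],
  ],
  gripper=[50, 30, 10, 0, 0, 0, 0, 0, 0, 0, 0, 0],
)

```text
time_s: 14.82
tool_pos: [0.5049, -0.3231, 0.2599]
orientation: [[0.99, -0.002, 0.142], [-0.142, -0.001, 0.99], [-0.001, -1.0, -0.001]]
wrist_force: [0.5, 0.4, 0.0]
finger_gap: 0.0004
```

>>> jog_arm(
  linear=[
    [0, 0, 0],
    [0, 0, 0],
    [0, 0, 0],
  ],
  turn=[
    [0, 0, 0],
    [0, 0, 0],
    [0, 0, 0],
  ],
  gripper=[0, 0, 0],
)

```text
time_s: 15.2
tool_pos: [0.5054, -0.3214, 0.2598]
orientation: [[0.99, -0.002, 0.14], [-0.14, 0.0, 0.99], [-0.002, -1.0, -0.0]]
wrist_force: [-0.3, 0.5, -0.0]
finger_gap: 0.0003
```

```bash
python3 - <<'E'
from plan import *
S=manip.state();print(S['time_s'],S['tool_pos'],S['orientation'],S['finger_gap'],S['joint_positions'])
p=manip.grab_frame('wrist');save(p,'w7.png')
for k,z in(('toggle_tip',.1465),('fusebox',0)):
    for d in manip.mark_of(k,p): print(k,d,at_z(p,d['location'],z,S))
E
```

```text
15.2 [ 0.5054 -0.3214  0.2598] [[ 0.9902 -0.0015  0.1396]
 [-0.1396  0.0002  0.9902]
 [-0.0015 -1.     -0.    ]] 0.0002946024514342365 [-0.1667  0.4596  0.9165  1.7435 -0.3971  1.1386  0.7306]
toggle_tip {'location': [403.5, 233.9], 'p': 0.78} [ 0.5623 -0.3294  0.1465]
fusebox {'location': [396.9, 199.3], 'p': 0.77} [ 0.5845 -0.3292  0.    ]
```

View pics/w7.png

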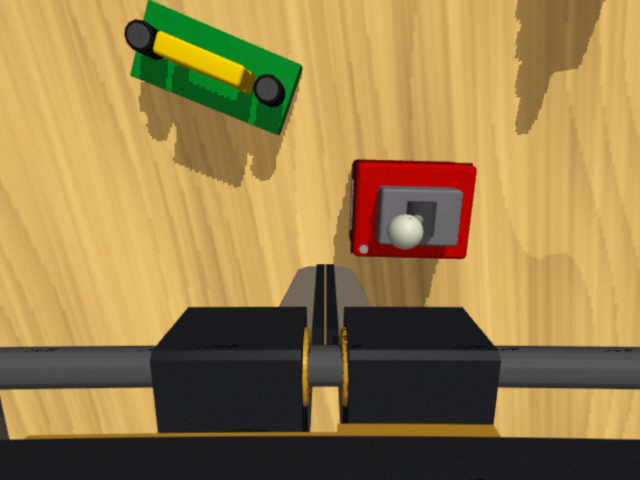

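The knob is at (405,232), in line with the jaws. Descend in front of it, then push along the box's x.

>>> jog_arm(
  linear=[
    [0, 0, -50],
    [0, 0, -95],
    [0, 0, -116],
    [0, 0, -116],
    [15, -2, -116],
    [30, -4, -116],
    [42, -6, -116],
    [52, -7, -116],
    [61, -9, -116],
    [69, -10, -116],
    [77, -11, -116],
    [77, -11, -116],
  ],
  turn=[
    [0, 0, 0],
    [0, 0, 0],
    [0, 0, 0],
    [0, 0, 0],
    [0, 0, 0],
    [0, 0, 0],
    [0, 0, 0],
    [0, 0, 0],
    [0, 0, 0],
    [0, 0, 0],
    [0, 0, 0],
    [0, 0, 0],
  ],
  gripper=[0, 0, 0, 0, 0, 0, 0, 0, 0, 0, 0, 0],
)

```text
time_s: 16.85
tool_pos: [0.5831, -0.3326, 0.1438]
orientation: [[0.99, -0.001, 0.139], [-0.139, -0.0, 0.99], [-0.001, -1.0, -0.0]]
wrist_force: [-0.1, 0.2, -0.5]
finger_gap: 0.0003
```

```bash
python3 - <<'E'
from plan import *
p=manip.grab_frame('wrist');a=manip.grab_frame('scene');save(p,'w8.png')
S=manip.state();print(S['tool_pos'],S['wrist_force'])
cv2.imwrite('pics/mix8.png',np.hstack([cv2.resize(a['frame'][220:370,60:260,::-1],(400,300)),cv2.resize(np.ascontiguousarray(p['frame'][:,:,::-1]),(400,300))]))
for d in manip.mark_of('toggle_tip',a): print(d,at_z(a,d['location'],.145))
E
```

```text
[ 0.5826 -0.3327  0.144 ] [-0.188  -0.6871  0.0406]
{'location': [116.8, 295.1], 'p': 0.59} [ 0.6131 -0.3357  0.145 ]
```

View pics/mix8.png

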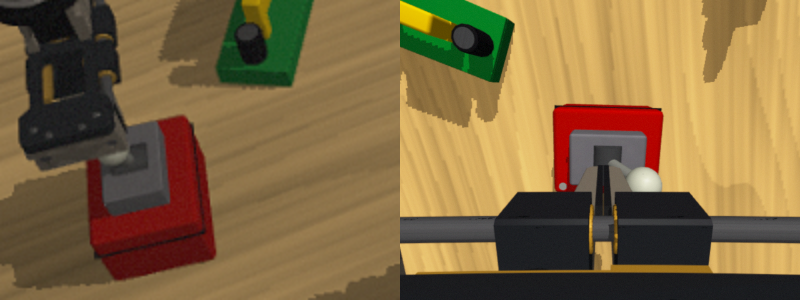

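>>> jog_arm(
  linear=[
    [3, 0, 0],
    [5, -1, 0],
    [7, -1, 0],
    [7, -1, 0],
  ],
  turn=[
    [0, 0, 0],
    [0, 0, 0],
    [0, 0, 0],
    [0, 0, 0],
  ],
  gripper=[0, 0, 0, 0],
)

```text
time_s: 17.5
tool_pos: [0.5888, -0.3337, 0.1438]
orientation: [[0.99, -0.002, 0.14], [-0.14, 0.0, 0.99], [-0.002, -1.0, -0.0]]
wrist_force: [-2.4, 0.2, 0.3]
finger_gap: 0.0006
```

```bash
python3 - <<'E'
from plan import *
S=manip.state();p=manip.grab_frame('wrist');print(S['tool_pos'],S['wrist_force'])
f=p['frame'].astype(int);m=((f.min(2)>110)&(f.max(2)-f.min(2)<50)).astype(np.uint8)*255;m[:,:340]=0;m[:,480:]=0
k,l,s,ce=cv2.connectedComponentsWithStats(m)
for i in range(1,k):
    if s[i,4]>80: print(s[i],ce[i],at_z(p,ce[i],.145,S))
E
```

```text
[ 0.5888 -0.3337  0.1438] [-2.4134  0.2178  0.2968]
[340 216  42   6 180] [360.6389 217.9167] [ 0.6085 -0.3009  0.145 ]
[ 340  258   76   49 2048] [384.9419 285.2666] [ 0.6155 -0.3321  0.145 ]
```

>>> jog_arm(
  linear=[
    [2, 0, 0],
    [4, -1, 0],
    [4, -1, 0],
  ],
  turn=[
    [0, 0, 0],
    [0, 0, 0],
    [0, 0, 0],
  ],
  gripper=[0, 0, 0],
)

```text
time_s: 17.92
tool_pos: [0.5892, -0.3339, 0.1437]
orientation: [[0.99, -0.009, 0.141], [-0.141, 0.005, 0.99], [-0.01, -1.0, 0.003]]
wrist_force: [-12.2, 4.9, 8.2]
finger_gap: 0.0005
```

Stopped hard at the end of travel. Back off and up.

>>> jog_arm(
  linear=[
    [-10, 1, 0],
    [-30, 4, 0],
    [-60, 8, 10],
    [-80, 11, 50],
    [-80, 11, 100],
    [-80, 11, 120],
    [-80, 11, 120],
    [-80, 11, 120],
  ],
  turn=[
    [0, 0, 0],
    [0, 0, 0],
    [0, 0, 0],
    [0, 0, 0],
    [0, 0, 0],
    [0, 0, 0],
    [0, 0, 0],
    [0, 0, 0],
  ],
  gripper=[0, 0, 0, 0, 0, 0, 0, 0],
)

```text
time_s: 18.92
tool_pos: [0.509, -0.3221, 0.2621]
orientation: [[0.99, -0.011, 0.141], [-0.141, 0.006, 0.99], [-0.011, -1.0, 0.004]]
wrist_force: [0.4, -0.5, 0.6]
finger_gap: 0.0004
```

```bash
python3 - <<'E'
from plan import *
S=manip.state();p=manip.grab_frame('wrist');a=manip.grab_frame('scene');T=manip.grab_frame('top');print(S['time_s'],S['tool_pos'],S['wrist_force'])
cv2.imwrite('pics/mix9.png',np.hstack([cv2.resize(a['frame'][150:390,60:500,::-1],(500,400)),cv2.resize(np.ascontiguousarray(p['frame'][100:340,250:490,::-1]),(300,400))]))
for q,s in((a,None),(p,S),(T,None)):
    for d in manip.mark_of('toggle_tip',q)[:2]: print(d,at_z(q,d['location'],.145,s))
E
```

```text
18.925 [ 0.509  -0.3221  0.2621] [ 0.3814 -0.4652  0.5628]
{'location': [113.1, 296.9], 'p': 0.55} [ 0.6139 -0.3417  0.145 ]
{'location': [468.2, 230.4], 'p': 0.64} [ 0.6127 -0.3343  0.145 ]
{'location': [485.6, 233.6], 'p': 0.62} [ 0.6197 -0.3349  0.145 ]
```

```bash
python3 -c "
from workcell import manip
print(manip.sign_off())"
```

```text
the job is handed in; nothing more can be done
None
```

I seated the blue head on the pegs and released it. Only then did I flip the toggle all the way over, away from the robot, and I handed the job in at about 19 s.

- **Head:** After release it looked flush in both views. The wrist image put its centre about 1 mm from my deck estimate with no measurable twist. I didn't check it again after flipping the toggle, but the arm stayed clear of it.
- **Toggle:** The knob moved about 53 mm to x ≈ 0.615. That and a firm 12 N stop at the end of the push put it at about 1.0 rad. The three cameras agreed to about 7 mm.
- **Arm:** It was clear of everything at the end, with about 0 N on the wrist. The dish, scraper, rack and green look-alike were never touched.
- **Failed check:** The last picture could not be viewed because I had used all 12, so the final toggle check rests on the numbers alone.
- **Press force:** Seating the head took about 52 N, applied through the fingers. That is under the 120 N wrist limit, and the 40 N limit is stated for the arm and gripper body.

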